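Test the workshop stop button and reset the machine

ROBOT

A 7-joint arm with a two-finger parallel gripper is mounted at the origin on the work surface. World frame = base frame: x ahead of the robot, y to its left, z up, the work surface at z = 0. Lengths are in m, angles in rad, forces in N, time in s.
With the tool pointing down it reaches from about 0.425 to 0.875 m from the base axis. Payload 4.7 kg.
Tool frame: the origin (TCP) lies on the centre line of the jaws, within the pads' length; the fingertips stand ahead of it and the grasp point (between the pads) lies 2 mm behind it (nose_length is the z of the fingertips in the tool frame, in m); z points along the fingers, y is the line along which they close (so a half turn about z gives the same grasp; the last joint's range is limited). The gripper opens to 87 mm and grips with 3 to 60 N. Pads are 19 mm wide; open, the fingers measure 117 mm over their backs; the gripper's body (75 mm by 190 mm) begins 51 mm behind the grasp point.
Start: joints at [-1.198, 0.321, -0.07, 1.45, 0.023, 1.371, -0.057], TCP at [0.228, 0.609, 0.24] pointing down, gripper open.
Joint ranges: [-2.86, 2.86], [-0.3, 2.09], [-1.38, 1.24], [0.06, 2.45], [-1.56, 4.7], [0.09, 2.05], [-2.69, 2.69]. Speed limits (rad/s): [2.57, 2.57, 3.14, 3.14, 3.14, 3.14, 3.14].

INTERFACE

Orientations are given as a rotation vector (axis times angle).
In Python, from bench import * gives the robot as it stands.
- The arm moves only by the tool send_rows, never from a script. Its arguments are lists of equal length, an entry for each row: "xyz": the shift along the tool's x, y, z in mm, a list of three; "dr": the turn, a rotation vector about the tool's x, y, z in rad, a list of three. A call has exactly 10 rows; each row is the pose to reach, as a shift and turn from the pose commanded when the call began, along the tool's axes at that moment; what a row does not reach only later rows make up. A row lasts 1/12 s, in which the tool goes at most 41.7 mm and 7.16 degrees, less where a joint would pass 70% of its speed; a pose out of reach is approached as far as the arm can. A call with a gripper value outside its range is refused whole. "jaw" is the finger opening in mm, from 0 to 87, set as the call begins (left out, the last holds). The fingers move at their own pace and stop on an object; "grip_force" is the grip in N (left out, the last holds). Time passes only in rows, so rows that repeat a pose let the fingers close, or fill a call up. It gives the time, the measured TCP pose, the force, the opening and the grip force at its end, in the units of the state.
- get_state(): the state, without advancing time (a new reading comes with each control period).
- get_image(name): name is "scene" or "top" or "wrist"; returns the picture (384x512x3 uint8, red, green, blue); there is no depth.
- calibration(name): a dict with "vfov" (degrees; the focal length in pixels is half the picture's height over the tangent of half this angle, whatever the lens; pixels are square), "cx", "cy" (the principal point, pixels), "rvec" (rotation vector, rad) and "tvec" (3), from world to camera coordinates, as OpenCV has them; the wrist camera has in their place "hand_eye" (4x4, takes a point from camera to tool coordinates, whose origin is the TCP and whose axes are the flange's). Camera axes: x right, y down, z forward; pixel columns grow to the right and rows downward; lengths in m; the calibration is good to about 2 mm. A picture is of the moment at which its call begins: read the wrist's pose just before it. calibration takes no time and is no camera call.
- close_job(): hands the job in; it is judged then, once.
The state is a dict: "time": time; "joint_positions": joint angles; "qd": joint speeds; "joint_torque": joint torques, N m; "position": TCP position; "tool_rot": TCP orientation; "ft_force": force on the tool from outside, world axes, zero at the start; "torque": the same for the moment, N m; "grip_width": opening from 0.0 (shut) to 1.0 (fully open); "grip_force": force on a finger pad.
Only numpy, scipy, OpenCV 4.12 (cv2) and the standard library are available. Lean on these libraries where they do the work, as an engineer would, in place of code of your own. Each camera call takes 0.05 s, during which the arm holds its last target. There are 200 camera calls.

TASK

Do the start-of-class test of the bench machine's stop button: press the red mushroom button on the yellow box straight in until it clicks, and take your hand off it for a moment so that it is seen to stay in by itself. Then release it by pushing its raised bar round clockwise with a fingertip, from one side and without pinching it, until it springs back out, and only after that press the green reset button fully in and let it go. Use fingertips only: leave the black button unpressed, and do not pick up, carry or shove any of the tools and parts lying about.

Things in the scene. Friction and masses are not known exactly. Their poses are not given: they have to be found in the camera images.
- stop_box: Fixed yellow control box 80 x 80 x 75 mm tall that carries the red mushroom stop button. Origin: centre of its underside, on the bench (z = 0). Bolted down. Pose differs from start to start.
- green_box: Fixed grey box 80 x 80 x 55 mm tall with the green reset button in the middle of its top. Origin: centre of its underside, on the bench.
- black_box: Fixed grey box, the same size, with a black button in the middle of its top. Origin: centre of its underside.
- stop_head: The red mushroom head: disc 64 mm across, 16 mm thick, with a raised straight bar across its upper face, along the head's own x axis, centred: 60 mm long, 16 mm wide, its middle 10 mm standing 26 mm above the disc, its flanks 24 mm. Origin: on the turning axis at the disc's upper face, 105 mm above the bench when out; z up. Sinks and turns with the button.
- stop_top (a point): Centre of the top of the bar on the red head: 131 mm above the bench when out, about 121.5 mm when latched. Press straight down here to push the button in.
- stop_press (a joint): How far the red button is pushed in, in m: 0 out, 0.012 the bottom stop. A spring of 4 to 6 N pushes it out; a catch clicks in at about 0.0096, adding a few N on the way: 10 to 14 N to a depth of 0.011 is sure. Let go after the click it stays in at about 0.0095; let go earlier it springs out again.
- stop_twist (a joint): Turn of the red head, clockwise from above (white arrows), in rad: 0 at rest, at most 1.2; a light spring (0.02 to 0.05 N m) turns it back when let go. At 0.6 to 0.7 the catch lets go and the latched head springs up 9.5 mm, so a fingertip pushing the bar should stay 11 to 13 mm above the latched disc.
- bar_left: The flank of the bar on the head's +y side: 58 mm long, its upright outer face 8 mm from the head's x axis. A sideways push of 2 to 4 N on a flank, about 20 mm from the turning axis, turns the head. Origin and axes: the same as the head's.
- bar_right: The flank of the bar on the head's -y side, mirror image of bar_left.
- green_top (a point): Centre of the top of the green reset button (36 mm across), 73 mm above the bench when out; it moves straight down.
- green (a joint): How far the green button is pushed in, in m: 0 out, 0.006 fully in; springs back. Fully in takes about 5 N.
- black (a joint): How far the black button (36 mm across, top 73 mm above the bench) is pushed in, in m: 0 out, 0.006 fully in. It jogs the machine and must not be pressed.
- jar: Loose amber screw jar, 38 mm across, 55 mm tall, standing among the boxes. Origin: centre of its underside.
- block: Loose wooden block 55 x 36 x 30 mm tall lying among the boxes. Origin: centre of its underside.
- screwdriver: Loose screwdriver with blue handle, 200 mm long along its x, 26 mm thick, lying to one side of the boxes. Origin: underside, mid-length.
- wrench: Loose steel wrench, 180 mm long along its x, about 20 mm thick, lying to one side of the boxes. Origin: underside, mid-length.
- brush: Loose bench brush, wooden back 240 mm long along its x, bristles 55 mm wide, 45 mm high, beyond the boxes. Origin: underside, mid-length.
- mallet: Loose wooden mallet, 280 mm long along its x, head 60 x 110 x 60 mm, beyond the boxes. Origin: underside, near mid-length.

How it is judged:
On the way, in this order (a step that is already met when the one before it is completed fails the run):
1. the red button stays in by itself, latched, with nothing touching it (value of joint stop_press above 0.0075 m and value of joint stop_twist below 0.3 rad and contact force between each of the fingers, the arm and stop_head below 0.3 N), for 0.1 s.
2. the red button has been twisted free and is out again (value of joint stop_press below 0.0025 m), for 0.1 s.
3. the green button is pressed in, with the red button out (value of joint green above 0.0045 m and value of joint stop_press below 0.0025 m), for 0.05 s.
At the end, for the whole second after the job is handed in: The red button is out (pushed in less than 2 mm) and turned back to rest (under 0.15 rad), the green and black buttons are out (under 1.5 mm), and every loose thing is at rest within 30 mm of where it started (value of joint stop_press below 0.002 m and value of joint stop_twist below 0.15 rad and value of joint each of green, black below 0.0015 m and not (distance of jar from where it was at the start of the episode above 0.03 m) and not (distance of block from where it was at the start of the episode above 0.03 m) and not (distance of screwdriver from where it was at the start of the episode above 0.03 m) and not (distance of brush from where it was at the start of the episode above 0.03 m) and not (distance of mallet from where it was at the start of the episode above 0.03 m) and not (distance of wrench from where it was at the start of the episode above 0.03 m) and linear speed of each of jar, block, screwdriver, brush, mallet, wrench below 0.02 m/s); the robot touches nothing.
It fails at once if the black button is pressed (more than 3 mm) (value of joint black above 0.003 m).
It fails at once if the green button is pressed while the red button is in (value of joint green above 0.003 m and value of joint stop_press above 0.004 m).
It fails at once if the bar of the red button is pinched: both flanks pressed at once (more than 2 N each) (contact force between the fingers and bar_left above 2 N and contact force between the fingers and bar_right above 2 N).
It fails at once if a loose tool or part is picked up, carried or shoved more than 30 mm (distance of any of jar, block, screwdriver, brush, mallet, wrench from where it was at the start of the episode above 0.03 m).
It also fails if it takes over 48 s, if anything falls off the work surface, if the arm or the gripper's body presses on something with over 40 N, if the wrist force passes 120 N, or if a joint passes its speed limit or range.

## Working session

There is one attempt and no reset: what is moved stays moved. The work goes in short steps, Python scripts to look and compute and a tool call to move; the robot and the scene stay as the last step left them, time stands still between calls to the robot, and variables do not carry over. Pictures are saved under pics/ and viewed, at most 10 in all, crops included, and the job is handed in when it is done.

Besides the shell and the picture viewer there is one more tool, called after ">>>" as name(argument=value, ...) on one line, values as JSON. send_rows: Moves the arm, as the interface text tells. Its arguments: {"type":"object","properties":{"xyz":{"type":"array"},"dr":{"type":"array"},"jaw":{"type":"number"},"grip_force":{"type":"number"}},"required":["xyz","dr"]}

```bash
mkdir -p pics; cat > h.py <<'E'
from bench import *
import numpy as np, cv2
from scipy.spatial.transform import Rotation as R
def cam(name, st=None):
    c=calibration(name); f=192/np.tan(np.radians(c["vfov"])/2)
    if "hand_eye" in c:
        H=np.array(c["hand_eye"]); T=np.eye(4); T[:3,:3]=R.from_rotvec(st["tool_rot"]).as_matrix(); T[:3,3]=st["position"]
        M=T@H; return f,c["cx"],c["cy"],M[:3,:3],M[:3,3]
    Rm=R.from_rotvec(np.ravel(c["rvec"])).as_matrix()
    return f,c["cx"],c["cy"],Rm.T,-Rm.T@np.ravel(c["tvec"])
def ray(C,u,v,z):
    f,cx,cy,Rm,o=C; d=Rm@np.array([(u-cx)/f,(v-cy)/f,1]); return o+d*(z-o[2])/d[2]
def proj(C,p):
    f,cx,cy,Rm,o=C; q=Rm.T@(np.array(p)-o); return np.array([f*q[0]/q[2]+cx,f*q[1]/q[2]+cy])
def blob(im,lo,hi,amin=60):
    h=cv2.cvtColor(im,cv2.COLOR_RGB2HSV); m=cv2.inRange(h,np.array(lo),np.array(hi))
    n,l,s,c=cv2.connectedComponentsWithStats(m)
    return m,l,[(int(s[i,4]),c[i].round(1).tolist(),s[i,:4].tolist(),i) for i in range(1,n) if s[i,4]>amin]
E
python3 - <<'E'
from h import *
s=get_state(); print({k:np.round(v,3).tolist() for k,v in s.items()})
a=get_image("top"); b=get_image("scene")
cv2.imwrite("pics/top.png",a[:,:,::-1]); cv2.imwrite("pics/scene.png",b[:,:,::-1])
for n in("top","scene"): print(n,[np.round(x,3).tolist() for x in cam(n)])
c=calibration("wrist"); print(c)
try: print(nose_length)
except Exception as e: print(e)
E
```

```text
{'time': 0.0, 'joint_positions': [-1.198, 0.322, -0.07, 1.452, 0.023, 1.371, -0.057], 'qd': [0.001, 0.0, -0.001, 0.0, 0.001, 0.002, -0.001], 'joint_torque': [-0.0, -49.129, -0.404, -31.252, -0.064, 0.044, 0.0], 'position': [0.228, 0.608, 0.238], 'tool_rot': [-0.56, -3.091, 0.003], 'ft_force': [0.558, 0.255, -0.158], 'torque': [-0.023, -0.004, -0.067], 'grip_force': 0.0, 'grip_width': 0.999}
top [403.033, 264.068, 194.642, [[0.029, -0.996, 0.089], [-1.0, -0.03, -0.008], [0.01, -0.089, -0.996]], [0.509, -0.012, 1.172]]
scene [484.41, 256.346, 192.048, [[0.291, 0.582, -0.76], [0.957, -0.182, 0.226], [-0.007, -0.792, -0.61]], [1.629, -0.326, 0.922]]
{'vfov': 60.685394999535134, 'cx': 254.4717252808843, 'cy': 195.4711876275877, 'hand_eye': array([[-1.52475535e-03, -9.60950649e-01, -2.76715605e-01,
         7.60452596e-02],
       [ 9.99998650e-01, -1.63466164e-03,  1.66509814e-04,
         6.25947501e-04],
       [-6.12344098e-04, -2.76714978e-01,  9.60951844e-01,
        -1.45738707e-01],
       [ 0.00000000e+00,  0.00000000e+00,  0.00000000e+00,
         1.00000000e+00]])}
0.017
```

View pics/top.png

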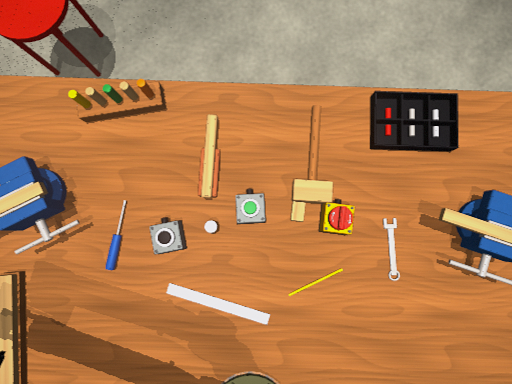

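View pics/scene.png

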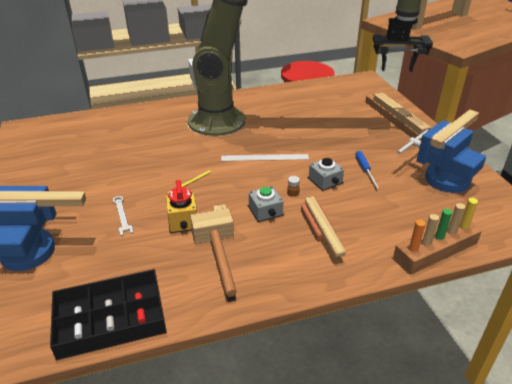

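The top view shows the stop box at about (340,218), green at (250,208), black at (167,237), the jar at (211,227), and the mallet and block just left of the stop box. Next I'll measure the positions.

```bash
python3 - <<'E'
from h import *
a=cv2.imread("pics/top.png")[:,:,::-1].copy(); b=cv2.imread("pics/scene.png")[:,:,::-1].copy()
for n,im in(("top",a),("scene",b)):
    C=cam(n)
    for nm,lo,hi,z in(("red",(0,150,90),(6,255,255),.11),("yel",(24,150,90),(32,255,255),.075),("grn",(45,120,80),(85,255,255),.073)):
        for A,c,bb,i in blob(im,lo,hi)[2]: print(n,nm,A,c,bb,ray(C,*c,z).round(3))
C=cam("top")
print("black",ray(C,166,237,.073).round(3),"jar",ray(C,211,226,.055).round(3),"mallet head",ray(C,313,191,.06).round(3),"block",ray(C,298,212,.03).round(3))
big=cv2.resize(a[170:250,270:370],(800,640),interpolation=cv2.INTER_CUBIC)[:600]
cv2.imwrite("pics/stopcrop.png",big[:,:,::-1])
E
```

```text
top red 2130 [28.2, 16.9] [0, 0, 65, 40] [1.073 0.64  0.11 ]
top red 61 [387.5, 112.6] [385, 108, 6, 11] [ 0.837 -0.347  0.11 ]
top red 66 [387.5, 129.3] [385, 124, 6, 12] [ 0.791 -0.347  0.11 ]
top red 370 [340.0, 217.7] [329, 207, 23, 23] [ 0.55  -0.222  0.11 ]
top yel 64 [72.2, 93.6] [68, 90, 10, 9] [0.874 0.521 0.075]
top yel 266 [335.3, 218.2] [323, 203, 31, 31] [ 0.549 -0.216  0.075]
top yel 142 [315.7, 281.5] [289, 269, 54, 27] [ 0.378 -0.166  0.075]
top grn 61 [106.7, 88.1] [103, 84, 9, 9] [0.893 0.428 0.073]
top grn 115 [249.7, 207.4] [244, 202, 12, 12] [0.572 0.018 0.073]
scene red 813 [305.4, 70.6] [282, 61, 52, 21] [-0.098  0.401  0.11 ]
scene red 294 [179.4, 193.0] [168, 180, 23, 23] [ 0.559 -0.228  0.11 ]
scene red 108 [140.6, 315.3] [137, 308, 9, 16] [ 0.946 -0.375  0.11 ]
scene grn 63 [265.4, 190.9] [261, 188, 10, 7] [0.574 0.015 0.073]
scene grn 190 [444.0, 223.1] [437, 209, 15, 30] [0.849 0.423 0.073]
black [0.485 0.242 0.073] jar [0.518 0.123 0.055] mallet head [ 0.623 -0.156  0.06 ] block [ 0.565 -0.118  0.03 ]
```

View pics/stopcrop.png

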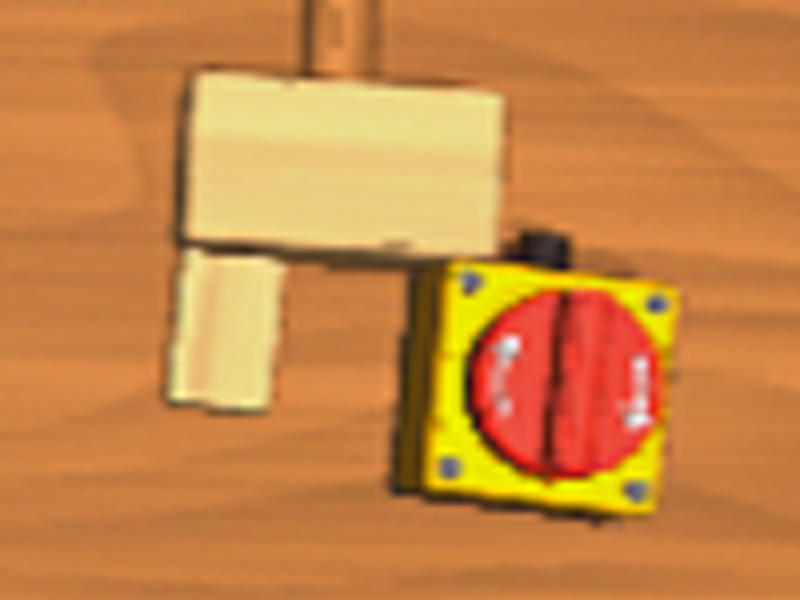

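>>> send_rows(xyz=[[-32,-18,0],[-65,-35,0],[-97,-53,0],[-130,-71,0],[-162,-88,0],[-195,-106,0],[-227,-123,0],[-260,-141,0],[-292,-159,0],[-325,-176,0]], dr=[[0,0,0],[0,0,0],[0,0,0],[0,0,0],[0,0,0],[0,0,0],[0,0,0],[0,0,0],[0,0,0],[0,0,0]], jaw=0, grip_force=30)

```text
time: 0.93
position: [0.4713, 0.3279, 0.2393]
tool_rot: [-0.56, -3.091, 0.001]
ft_force: [0.6, 1.1, 0.2]
grip_width: 0.323
grip_force: 0.0
```

>>> send_rows(xyz=[[-19,-35,0],[-38,-70,0],[-57,-104,0],[-77,-139,0],[-96,-174,0],[-115,-209,0],[-134,-244,0],[-153,-278,0],[-172,-313,0],[-191,-348,0]], dr=[[0,0,0],[0,0,0],[0,0,0],[0,0,0],[0,0,0],[0,0,0],[0,0,0],[0,0,0],[0,0,0],[0,0,0]])

```text
time: 1.77
position: [0.5271, -0.065, 0.2394]
tool_rot: [-0.56, -3.091, -0.001]
ft_force: [1.3, 0.1, -0.7]
grip_width: 0.002
grip_force: 0.0
```

>>> send_rows(xyz=[[-19,-35,0],[-38,-70,0],[-57,-104,0],[-77,-139,0],[-77,-139,0],[-77,-139,0],[-77,-139,0],[-77,-139,0],[-77,-139,0],[-77,-139,0]], dr=[[0,0,-0.05],[0,0,-0.1],[0,0,-0.15],[0,0,-0.2],[0,0,-0.23],[0,0,-0.23],[0,0,-0.23],[0,0,-0.23],[0,0,-0.23],[0,0,-0.23]])

```text
time: 2.6
position: [0.551, -0.2188, 0.2396]
tool_rot: [0.199, 3.135, 0.001]
ft_force: [-0.1, 0.0, -0.5]
grip_width: 0.002
grip_force: 0.0
```

```bash
python3 - <<'E'
from h import *
s=get_state(); im=get_image("wrist"); cv2.imwrite("pics/w1.png",im[:,:,::-1])
C=cam("wrist",s)
for A,c,bb,i in blob(im,(0,150,60),(8,255,255),300)[2]: print("red",A,c,bb,ray(C,*c,.115).round(4))
for A,c,bb,i in blob(im,(20,150,60),(34,255,255),300)[2]: print("yel",A,c,bb,ray(C,*c,.075).round(4))
E
```

```text
red 3690 [245.2, 189.7] [210, 154, 71, 78] [ 0.547  -0.2254  0.115 ]
yel 340 [240.9, 14.1] [209, 0, 56, 43] [ 0.4041 -0.2106  0.075 ]
yel 579 [226.8, 154.4] [207, 144, 56, 43] [ 0.5209 -0.2406  0.075 ]
```

View pics/w1.png

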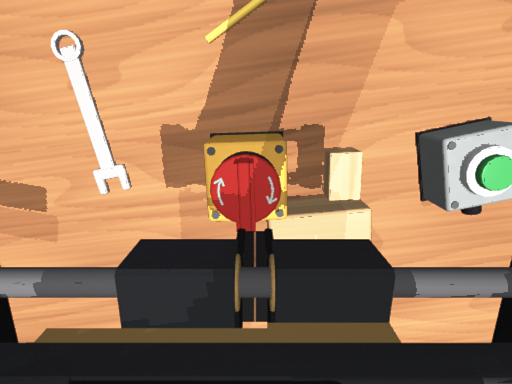

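The wrist view shows the red head at about (245,190) with the bar nearly vertical in the image, and clockwise arrows on both sides. I'll enlarge it to measure the bar.

```bash
python3 - <<'E'
from h import *
im=cv2.imread("pics/w1.png")
c=im[130:235,195:295]; c=cv2.resize(c,None,fx=5.5,fy=5.5,interpolation=cv2.INTER_CUBIC)
cv2.imwrite("pics/w1c.png",np.clip(c.astype(float)*1.3,0,255).astype(np.uint8))
E
```

```text
(no output)
```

View pics/w1c.png

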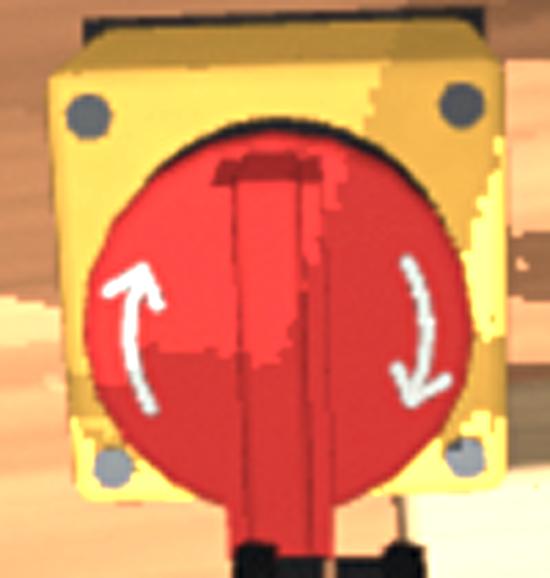

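The crop shows the disc rim with its centre near (279,325), the bar's ridge running from (269,180) to (275,545), and four screws at the box corners. I'll turn these into points.

```bash
python3 - <<'E'
from h import *
s=get_state(); C=cam("wrist",s); q=lambda x,y,z: ray(C,195+x/5.5-.4,130+y/5.5-.4,z)
print("disc",q(279,325,.105).round(4), "diam",np.linalg.norm(q(85,325,.105)-q(472,325,.105)).round(4))
a,b=q(269,180,.131),q(275,545,.131); d=(b-a)/np.linalg.norm(b-a); print("bar near end",a.round(4),"dir",d.round(3),"centre",(a+.03*d).round(4))
S=[q(89,115,.0755),q(461,105,.0755),q(113,467,.0755),q(464,457,.0755)]
print("screws",np.mean(S,0).round(4)); print([(x-y).round(4) for x,y in((S[0],S[1]),(S[2],S[3]),(S[2],S[0]),(S[3],S[1]))])
Rm=R.from_rotvec(s["tool_rot"]).as_matrix(); print(Rm.round(3), s["position"])
g=np.mean([q(279,325,.105),a+.03*d],0); g[2]=.24; print("dTool",(Rm.T@(g-s["position"])*1000).round(1), "bar in tool",(Rm.T@d).round(3))
E
```

```text
disc [ 0.5488 -0.2262  0.105 ] diam 0.0622
bar near end [ 0.5206 -0.2231  0.131 ] dir [ 0.993 -0.121  0.   ] centre [ 0.5504 -0.2267  0.131 ]
screws [ 0.5503 -0.2267  0.0755]
[array([-0.0065, -0.0636,  0.    ]), array([-0.0063, -0.0635,  0.    ]), array([ 0.0638, -0.0062,  0.    ]), array([ 0.0636, -0.0064,  0.    ])]
[[-0.992  0.127  0.   ]
 [ 0.127  0.992  0.001]
 [-0.     0.001 -1.   ]] [ 0.55099085 -0.21909681  0.23968607]
dTool [ 0.5 -7.5 -0.3] bar in tool [-1.     0.005  0.   ]
```

>>> send_rows(xyz=[[1,-8,10],[1,-8,25],[1,-8,40],[1,-8,55],[1,-8,70],[1,-8,80],[1,-8,85],[1,-8,87],[1,-8,87],[1,-8,87]], dr=[[0,0,0],[0,0,0],[0,0,0],[0,0,0],[0,0,0],[0,0,0],[0,0,0],[0,0,0],[0,0,0],[0,0,0]])

```text
time: 3.48
position: [0.5491, -0.2285, 0.1533]
tool_rot: [0.202, 3.134, -0.0]
ft_force: [-0.5, -1.0, -0.1]
grip_width: 0.004
grip_force: 0.0
```

>>> send_rows(xyz=[[0,0,2],[0,0,4],[0,0,6],[0,0,8],[0,0,9],[0,0,10],[0,0,11],[0,0,12],[0,0,12],[0,0,12]], dr=[[0,0,0],[0,0,0],[0,0,0],[0,0,0],[0,0,0],[0,0,0],[0,0,0],[0,0,0],[0,0,0],[0,0,0]])

```text
time: 4.32
position: [0.5491, -0.2284, 0.1412]
tool_rot: [0.202, 3.134, -0.0]
ft_force: [-0.1, 0.2, 4.6]
grip_width: 0.007
grip_force: 2.3
```

>>> send_rows(xyz=[[0,0,1],[0,0,2],[0,0,3],[0,0,3.5],[0,0,4],[0,0,4.5],[0,0,4.5],[0,0,4.5],[0,0,4.5],[0,0,4.5]], dr=[[0,0,0],[0,0,0],[0,0,0],[0,0,0],[0,0,0],[0,0,0],[0,0,0],[0,0,0],[0,0,0],[0,0,0]])

```text
time: 5.15
position: [0.5491, -0.2284, 0.1364]
tool_rot: [0.202, 3.134, -0.0]
ft_force: [0.2, -0.1, 6.6]
grip_width: 0.006
grip_force: 2.9
```

>>> send_rows(xyz=[[0,0,0.5],[0,0,1],[0,0,1],[0,0,1],[0,0,0],[0,0,-4],[0,0,-10],[0,0,-20],[0,0,-30],[0,0,-30]], dr=[[0,0,0],[0,0,0],[0,0,0],[0,0,0],[0,0,0],[0,0,0],[0,0,0],[0,0,0],[0,0,0],[0,0,0]])

```text
time: 5.98
position: [0.5497, -0.2287, 0.1683]
tool_rot: [0.202, 3.132, -0.001]
ft_force: [0.3, -0.6, -0.1]
grip_width: 0.002
grip_force: 0.0
```

```bash
python3 - <<'E'
from h import *
s=get_state(); print(s["position"],s["ft_force"]); im=get_image("scene"); cv2.imwrite("pics/s2.png",im[:,:,::-1])
w=get_image("wrist")
b=cv2.imread("pics/scene.png")
c=np.hstack([x[150:240,150:230] for x in (b,im[:,:,::-1])]); c=cv2.resize(c,None,fx=3,fy=3,interpolation=cv2.INTER_CUBIC)
w=cv2.resize(w[:,:,::-1],(480,360))[:270,:320]
cv2.imwrite("pics/cmp.png",np.hstack([c[:270],w]))
E
```

```text
[ 0.54967152 -0.22867429  0.16831557] [ 0.28297838 -0.55816881 -0.12682658]
```

View pics/cmp.png

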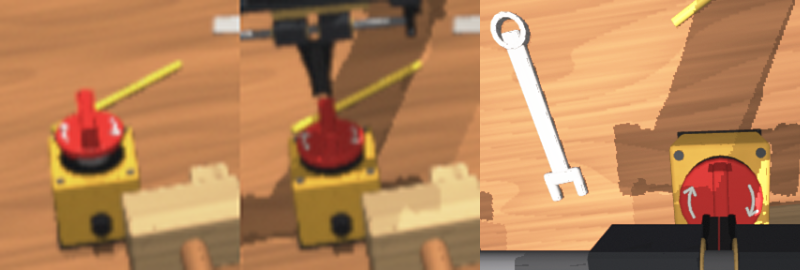

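The comparison shows the red head sitting lower with the fingers off it, and not turned, so it is latched. Now I'll go to the near end of the bar on its -y side.

>>> send_rows(xyz=[[10,-10,0],[20,-20,0],[28,-28,0],[28,-28,8],[28,-28,18],[28,-28,28],[28,-28,36],[28,-28,42],[28,-28,44],[28,-28,44]], dr=[[0,0,0],[0,0,0],[0,0,0],[0,0,0],[0,0,0],[0,0,0],[0,0,0],[0,0,0],[0,0,0],[0,0,0]])

```text
time: 6.92
position: [0.5171, -0.2519, 0.121]
tool_rot: [-0.201, -3.133, -0.0]
ft_force: [0.6, 0.1, 0.0]
grip_width: 0.009
grip_force: 0.0
```

>>> send_rows(xyz=[[0,1,0],[0,2,0],[0,3,0],[0,4,0],[0,5,0],[0,6,0],[0,7,0],[0,8,0],[0,9,0],[0,10,0]], dr=[[0,0,0],[0,0,0],[0,0,0],[0,0,0],[0,0,0],[0,0,0],[0,0,0],[0,0,0],[0,0,0],[0,0,0]])

```text
time: 7.75
position: [0.5186, -0.2423, 0.122]
tool_rot: [0.202, 3.135, 0.0]
ft_force: [-0.6, 0.1, 1.3]
grip_width: 0.001
grip_force: 0.0
```

>>> send_rows(xyz=[[-1,0,-1.5],[-1,0,-3],[-1,1,-3],[-1,2,-3],[-1,3,-3],[-1,4,-3],[-1,5,-3],[-1,6,-3],[-1,7,-3],[-1,8,-3]], dr=[[0,0,0],[0,0,0],[0,0,0],[0,0,0],[0,0,0],[0,0,0],[0,0,0],[0,0,0],[0,0,0],[0,0,0]])

```text
time: 8.58
position: [0.5199, -0.235, 0.1249]
tool_rot: [-0.203, -3.134, 0.0]
ft_force: [-3.5, -1.9, 1.7]
grip_width: 0.004
grip_force: 1.7
```

>>> send_rows(xyz=[[0,1,0],[0,2,0],[0,3,0],[0,4,0],[0,4,0],[0,4,0],[0,4,0],[0,4,0],[0,4,0],[0,4,0]], dr=[[0,0,0],[0,0,0],[0,0,0],[0,0,0],[0,0,0],[0,0,0],[0,0,0],[0,0,0],[0,0,0],[0,0,0]])

```text
time: 9.42
position: [0.5213, -0.2306, 0.125]
tool_rot: [0.202, 3.135, 0.0]
ft_force: [-1.4, -1.4, 0.6]
grip_width: 0.004
grip_force: 1.3
```

```bash
python3 - <<'E'
from h import *
s=get_state(); print(s["position"],s["ft_force"]); im=get_image("scene"); t=get_image("top"); w=get_image("wrist")
c=cv2.resize(im[150:240,150:230,::-1],None,fx=4,fy=4,interpolation=cv2.INTER_CUBIC)
w=cv2.resize(w[80:260,150:350,::-1],(400,360))
cv2.imwrite("pics/tw.png",np.hstack([c,w]))
E
```

```text
[ 0.52130104 -0.23063847  0.12501746] [-1.43767135 -1.431407    0.58355805]
```

View pics/tw.png

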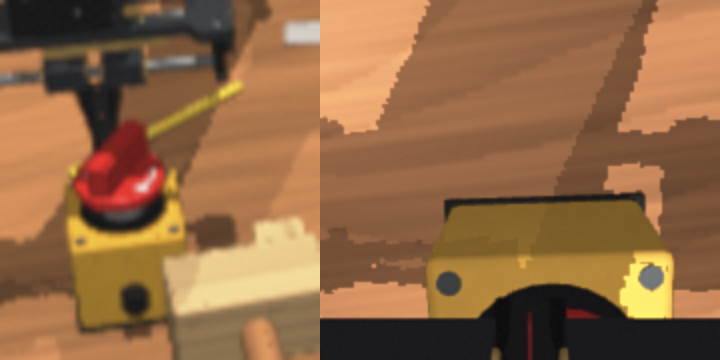

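The head is turned well round and its dark shaft shows again, so it has sprung out. I'll back off sideways, then lift.

>>> send_rows(xyz=[[0,-3,0],[0,-7,0],[0,-12,0],[0,-18,0],[0,-24,0],[0,-26,-10],[0,-26,-30],[0,-26,-55],[0,-26,-80],[0,-26,-100]], dr=[[0,0,0],[0,0,0],[0,0,0],[0,0,0],[0,0,0],[0,0,0],[0,0,0],[0,0,0],[0,0,0],[0,0,0]])

```text
time: 10.4
position: [0.5182, -0.2571, 0.2278]
tool_rot: [0.203, 3.133, -0.001]
ft_force: [0.8, 0.6, 0.1]
grip_width: 0.01
grip_force: 0.0
```

```bash
python3 - <<'E'
from h import *
s=get_state(); print(s["position"],s["ft_force"]); im=get_image("scene"); w=get_image("wrist")
c=cv2.resize(im[150:240,150:230,::-1],None,fx=4,fy=4,interpolation=cv2.INTER_CUBIC)
w=cv2.resize(w[:,:,::-1],(480,360))
cv2.imwrite("pics/out.png",np.hstack([c,w]))
E
```

```text
[ 0.51821558 -0.25711564  0.22781929] [0.80683308 0.63048054 0.08745315]
```

View pics/out.png

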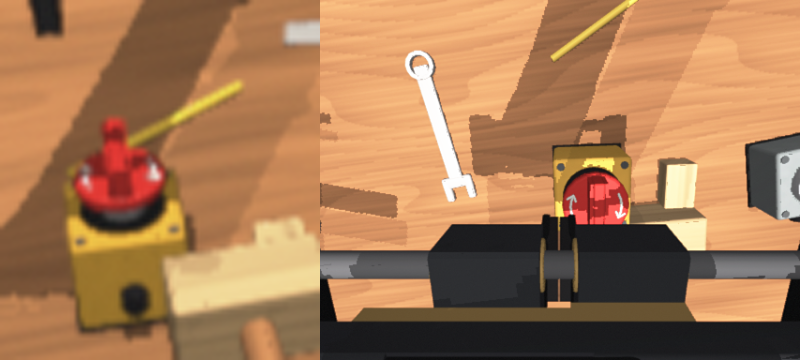

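The red button is out and back at rest. Next is the green one, at about (0.572, 0.017).

>>> send_rows(xyz=[[-2,30,-5],[-4,65,-10],[-7,100,-10],[-9,135,-10],[-12,170,-10],[-14,205,-10],[-16,240,-10],[-18,268,-10],[-19,279,-10],[-19,279,-10]], dr=[[0,0,0],[0,0,0],[0,0,0],[0,0,0],[0,0,0],[0,0,0],[0,0,0],[0,0,0],[0,0,0],[0,0,0]])

```text
time: 11.33
position: [0.5726, 0.0217, 0.2345]
tool_rot: [-0.193, -3.135, -0.001]
ft_force: [-0.3, -0.7, 0.2]
grip_width: 0.007
grip_force: 0.0
```

```bash
python3 - <<'E'
from h import *
s=get_state(); im=get_image("wrist"); C=cam("wrist",s); cv2.imwrite("pics/g.png",im[:,:,::-1])
Rm=R.from_rotvec(s["tool_rot"]).as_matrix(); print(s["position"])
for A,c,bb,i in blob(im,(45,120,60),(85,255,255),200)[2]:
    p=ray(C,*c,.073); print(A,c,bb,p.round(4),(Rm.T@(p-s["position"])*1000).round(1), 'width',bb[2]/C[0]*(np.linalg.norm(p-C[4])))
E
```

```text
[0.57256276 0.02166563 0.23447397]
991 [248.2, 182.8] [231, 165, 36, 36] [0.5717 0.0165 0.073 ] [ 1.000e-01 -5.300e+00  1.615e+02] width 0.03473425657417091
```

>>> send_rows(xyz=[[0,-5,15],[0,-5,35],[0,-5,60],[0,-5,85],[0,-5,105],[0,-5,120],[0,-5,130],[0,-5,136],[0,-5,138],[0,-5,138]], dr=[[0,0,0],[0,0,0],[0,0,0],[0,0,0],[0,0,0],[0,0,0],[0,0,0],[0,0,0],[0,0,0],[0,0,0]])

```text
time: 12.22
position: [0.572, 0.0118, 0.0973]
tool_rot: [0.204, 3.135, -0.0]
ft_force: [0.5, 1.0, -0.7]
grip_width: 0.007
grip_force: 0.0
```

>>> send_rows(xyz=[[0,0,2],[0,0,4],[0,0,6],[0,0,8],[0,0,9],[0,0,10],[0,0,11],[0,0,12],[0,0,12],[0,0,12]], dr=[[0,0,0],[0,0,0],[0,0,0],[0,0,0],[0,0,0],[0,0,0],[0,0,0],[0,0,0],[0,0,0],[0,0,0]])

```text
time: 13.05
position: [0.5729, 0.0127, 0.0882]
tool_rot: [0.202, 3.133, 0.002]
ft_force: [-5.2, -1.6, 18.6]
grip_width: 0.007
grip_force: 9.4
```

>>> send_rows(xyz=[[0,0,-4],[0,0,-10],[0,0,-20],[0,0,-35],[0,0,-55],[0,0,-75],[0,0,-90],[0,0,-95],[0,0,-95],[0,0,-95]], dr=[[0,0,0],[0,0,0],[0,0,0],[0,0,0],[0,0,0],[0,0,0],[0,0,0],[0,0,0],[0,0,0],[0,0,0]])

```text
time: 13.88
position: [0.5713, 0.013, 0.1794]
tool_rot: [-0.202, -3.134, -0.0]
ft_force: [0.0, 0.2, 0.3]
grip_width: 0.003
grip_force: 0.0
```

```bash
python3 - <<'E'
from h import *
s=get_state(); im=get_image("wrist"); t=get_image("scene"); C=cam("wrist",s)
Rm=R.from_rotvec(s["tool_rot"]).as_matrix(); print(s["position"],s["ft_force"])
for A,c,bb,i in blob(im,(45,120,60),(85,255,255),200)[2]:
    p=ray(C,*c,.073); print(A,c,bb,p.round(4),(Rm.T@(p-s["position"])*1000).round(1))
g=cv2.imread("pics/g.png")
a=cv2.resize(g[140:240,190:310],(400,333)); b=cv2.resize(im[90:190,190:310,::-1],(400,333))
cv2.imwrite("pics/g2.png",np.hstack([a,b]))
E
```

```text
[0.57128273 0.0129989  0.17938606] [0.01219026 0.16641281 0.33568398]
1449 [258.1, 199.2] [237, 178, 43, 43] [0.5715 0.0166 0.073 ] [1.000e-01 3.600e+00 1.064e+02]
```

View pics/g2.png

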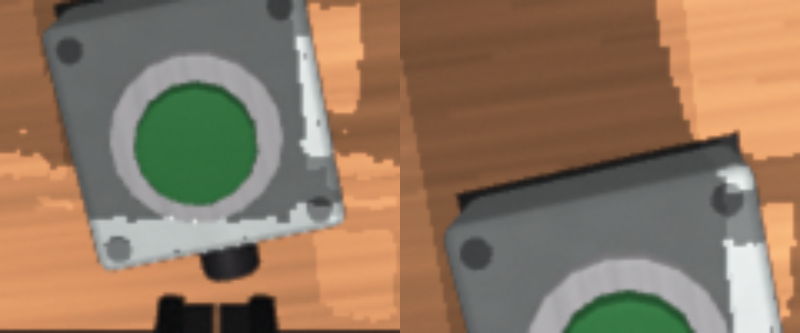

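The new crop shows a raised collar around the green button. The 30 mm wide closed fingers, about 4 mm off centre, sat on that collar. I'll open the jaws partway and press with one finger only.

>>> send_rows(xyz=[[0,-10,0],[0,-20,0],[0,-30,0],[0,-34,0],[0,-34,0],[0,-34,0],[0,-34,0],[0,-34,0],[0,-34,0],[0,-34,0]], dr=[[0,0,0],[0,0,0],[0,0,0],[0,0,0],[0,0,0],[0,0,0],[0,0,0],[0,0,0],[0,0,0],[0,0,0]], jaw=60)

```text
time: 14.82
position: [0.5675, -0.0204, 0.1801]
tool_rot: [0.201, 3.135, 0.0]
ft_force: [1.0, 0.9, -1.3]
grip_width: 0.652
grip_force: 0.0
```

>>> send_rows(xyz=[[0,0,15],[0,0,35],[0,0,55],[0,0,70],[0,0,80],[0,0,83],[0,0,83],[0,0,83],[0,0,83],[0,0,83]], dr=[[0,0,0],[0,0,0],[0,0,0],[0,0,0],[0,0,0],[0,0,0],[0,0,0],[0,0,0],[0,0,0],[0,0,0]])

```text
time: 15.65
position: [0.5683, -0.0209, 0.0982]
tool_rot: [0.202, 3.133, 0.001]
ft_force: [1.1, -0.2, -0.5]
grip_width: 0.689
grip_force: 0.0
```

```bash
python3 - <<'E'
from h import *
s=get_state(); im=get_image("wrist"); C=cam("wrist",s)
Rm=R.from_rotvec(s["tool_rot"]).as_matrix(); print(s["position"],s["ft_force"],s["grip_width"]*87)
print("finger centre target in tool", Rm.T@(np.array([.5715,.0166,.073])-s["position"])*1000, "finger y",s["grip_width"]*43.5+7.5)
cv2.imwrite("pics/g3.png",im[:,:,::-1])
E
```

```text
[ 0.56827552 -0.02087568  0.09817249] [ 1.12143981 -0.23079693 -0.45135006] 59.95890047986704
finger centre target in tool [ 1.66492837 37.56452205 25.19153211] finger y 37.47945023993352
```

View pics/g3.png

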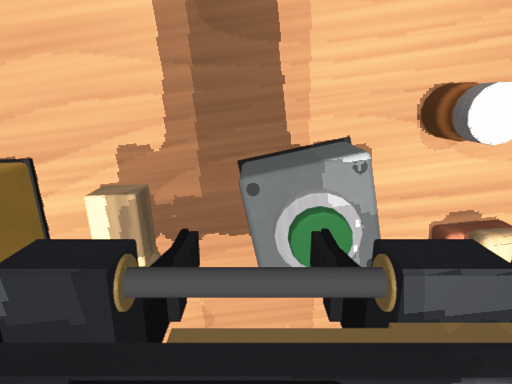

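The picture shows the right fingertip over the middle of the green button at about (320,237), with the other finger clear of the collar. Now press.

>>> send_rows(xyz=[[1,0,2],[1,0,4],[1,0,6],[1,0,8],[1,0,9],[1,0,10],[1,0,11],[1,0,12],[1,0,13],[1,0,13]], dr=[[0,0,0],[0,0,0],[0,0,0],[0,0,0],[0,0,0],[0,0,0],[0,0,0],[0,0,0],[0,0,0],[0,0,0]])

```text
time: 16.53
position: [0.5671, -0.0207, 0.0879]
tool_rot: [0.202, 3.134, 0.003]
ft_force: [-9.5, -0.7, 24.8]
grip_width: 0.687
grip_force: 12.6
```

>>> send_rows(xyz=[[0,0,-3],[0,0,-6],[0,0,-6],[0,0,-6],[0,0,-6],[0,0,-6],[0,0,-5],[0,0,-5],[0,0,-5],[0,0,-5]], dr=[[0,0,0],[0,0,0],[0,0,0],[0,0,0],[0,0,0],[0,0,0],[0,0,0],[0,0,0],[0,0,0],[0,0,0]])

```text
time: 17.37
position: [0.5668, -0.0207, 0.0892]
tool_rot: [0.202, 3.134, 0.0]
ft_force: [1.8, 0.6, 4.3]
grip_width: 0.69
grip_force: 2.2
```

```bash
cat > m.py <<'E'
from h import *
for k in range(3):
    s=get_state(); im=get_image("wrist"); C=cam("wrist",s)
    if k==0: ims=get_image("scene")
    print(np.round(s["position"],4),np.round(s["ft_force"],1),np.round(s["torque"],2))
for A,c,bb,i in blob(im,(45,120,40),(85,255,255),200)[2]: print("w",A,c,bb,ray(C,*c,.073).round(4))
for A,c,bb,i in blob(ims,(45,120,60),(85,255,255),20)[2]: print("s",A,c,bb)
E
python3 m.py
```

```text
[ 0.5668 -0.0207  0.0892] [1.8 0.6 4.3] [ 0.21 -0.25 -0.07]
[ 0.5668 -0.0207  0.0892] [ 1.6 -0.8  3.9] [ 0.23 -0.31 -0.02]
[ 0.5668 -0.0207  0.0892] [1.4 0.3 4.4] [ 0.22 -0.34 -0.03]
w 1655 [319.2, 236.9] [290, 215, 64, 52] [0.5652 0.015  0.073 ]
s 35 [265.7, 192.5] [261, 190, 10, 6]
s 221 [443.5, 223.2] [437, 209, 15, 30]
```

>>> send_rows(xyz=[[0,0,1],[0,0,2],[0,0,2],[0,0,2],[0,0,2],[0,0,2],[0,0,2],[0,0,2],[0,0,2],[0,0,2]], dr=[[0,0,0],[0,0,0],[0,0,0],[0,0,0],[0,0,0],[0,0,0],[0,0,0],[0,0,0],[0,0,0],[0,0,0]])

```text
time: 18.4
position: [0.5669, -0.0207, 0.0883]
tool_rot: [0.202, 3.134, 0.001]
ft_force: [-1.8, -0.6, 11.1]
grip_width: 0.685
grip_force: 5.6
```

```bash
python3 m.py
```

```text
[ 0.5669 -0.0207  0.0883] [-1.8 -0.6 11.1] [0.37 0.22 0.02]
[ 0.5669 -0.0207  0.0883] [-1.   1.  11.4] [0.34 0.2  0.03]
[ 0.5669 -0.0207  0.0883] [-0.9 -0.3 10.9] [0.4  0.22 0.04]
w 1634 [319.4, 237.1] [291, 215, 63, 52] [0.565  0.0149 0.073 ]
s 32 [265.6, 192.5] [261, 190, 10, 6]
s 222 [443.5, 223.2] [437, 209, 15, 30]
```

>>> send_rows(xyz=[[0,0,-1],[0,0,-3],[0,0,-4],[0,0,-4],[0,0,-4],[0,0,-4],[0,0,-4],[0,0,-4],[0,0,-4],[0,0,-4]], dr=[[0,0,0],[0,0,0],[0,0,0],[0,0,0],[0,0,0],[0,0,0],[0,0,0],[0,0,0],[0,0,0],[0,0,0]])

```text
time: 19.43
position: [0.5665, -0.0208, 0.091]
tool_rot: [-0.202, -3.135, -0.0]
ft_force: [1.4, 1.3, 3.7]
grip_width: 0.687
grip_force: 1.6
```

```bash
python3 m.py
```

```text
[ 0.5665 -0.0208  0.091 ] [1.4 1.3 3.7] [ 0.2  -0.64 -0.09]
[ 0.5665 -0.0208  0.0911] [2.6 0.1 3.9] [ 0.14 -0.63 -0.06]
[ 0.5665 -0.0208  0.091 ] [2.3 0.  3.6] [ 0.15 -0.64 -0.04]
w 1697 [319.0, 236.7] [290, 214, 64, 53] [0.5656 0.0151 0.073 ]
s 41 [265.7, 192.2] [261, 189, 10, 7]
s 221 [443.5, 223.2] [437, 209, 15, 30]
```

>>> send_rows(xyz=[[0,0,-1],[0,0,-2],[0,0,-3],[0,0,-3],[0,0,-3],[0,0,-3],[0,0,-3],[0,0,-3],[0,0,-3],[0,0,-3]], dr=[[0,0,0],[0,0,0],[0,0,0],[0,0,0],[0,0,0],[0,0,0],[0,0,0],[0,0,0],[0,0,0],[0,0,0]])

```text
time: 20.47
position: [0.5659, -0.0208, 0.0938]
tool_rot: [-0.202, -3.134, 0.0]
ft_force: [-1.1, 0.0, 1.7]
grip_width: 0.689
grip_force: 0.9
```

```bash
python3 m.py
```

```text
[ 0.5659 -0.0208  0.0938] [-1.1  0.   1.7] [0.05 0.19 0.02]
[ 0.5659 -0.0208  0.0938] [-1.2 -0.3  2. ] [0.09 0.26 0.08]
[ 0.5659 -0.0208  0.0938] [-1.8  0.8  1.7] [0.04 0.33 0.01]
w 1740 [318.6, 236.6] [290, 214, 64, 53] [0.5662 0.0153 0.073 ]
s 47 [265.7, 192.0] [261, 189, 10, 7]
s 221 [443.5, 223.2] [437, 209, 15, 30]
```

The force profile is a spring (about 2 N at z 0.0938, 3.8 N at 0.091) that meets a hard stop at 0.0885. The button therefore travelled at least 5.3 mm and was fully in. Lift clear and check.

>>> send_rows(xyz=[[0,0,-5],[0,0,-12],[0,0,-25],[0,0,-45],[0,0,-70],[0,0,-95],[0,0,-120],[0,0,-140],[0,0,-140],[0,0,-140]], dr=[[0,0,0],[0,0,0],[0,0,0],[0,0,0],[0,0,0],[0,0,0],[0,0,0],[0,0,0],[0,0,0],[0,0,0]])

```text
time: 21.5
position: [0.5675, -0.0209, 0.2365]
tool_rot: [0.202, 3.131, 0.001]
ft_force: [-0.4, 0.4, -1.0]
grip_width: 0.688
grip_force: 0.0
```

```bash
python3 - <<'E'
from h import *
s=get_state(); print(np.round(s["position"],3),np.round(s["ft_force"],1))
b=get_image("scene"); b0=cv2.cvtColor(cv2.imread("pics/scene.png"),cv2.COLOR_BGR2RGB)
for im in(b0,b):
    for nm,lo,hi in(("grn",(45,120,80),(85,255,255)),("red",(0,150,90),(6,255,255))):
        for A,c,bb,i in blob(im,lo,hi,40)[2]:
            if 150<c[0]<300 and c[1]>150: print(nm,A,c,bb)
t=get_image("top"); t0=cv2.cvtColor(cv2.imread("pics/top.png"),cv2.COLOR_BGR2RGB)
for n,(x,y,w,h) in dict(jar=(200,216,22,22),mallet=(290,100,45,125),brush=(190,105,40,100),driver=(95,190,40,90),wrench=(380,210,25,75)).items():
    p=[cv2.cvtColor(i[y:y+h,x:x+w],cv2.COLOR_RGB2GRAY).astype(np.float32) for i in(t0,t)]
    print(n,np.round(cv2.phaseCorrelate(*p),2))
E
```

```text
[ 0.568 -0.021  0.237] [-0.4  0.4 -1. ]
grn 63 [265.4, 190.9] [261, 188, 10, 7]
red 294 [179.4, 193.0] [168, 180, 23, 23]
grn 64 [265.6, 191.2] [261, 188, 10, 8]
red 292 [179.3, 193.1] [168, 180, 23, 23]Traceback (most recent call last):
  File "<stdin>", line 11, in <module>
    return _wrapfunc(a, 'round', decimals=decimals, out=out)
    return _wrapit(obj, method, *args, **kwds)
    conv = _array_converter(obj)
ValueError: setting an array element with a sequence. The requested array has an inhomogeneous shape after 1 dimensions. The detected shape was (2,) + inhomogeneous part.
```

Both buttons match the pictures from the start, and the arm never came near a loose object at its height. I'm handing the job in.

```bash
python3 -c "
from bench import *
print(close_job())"
```

```text
the job is handed in; nothing more can be done
None
```

I did the stop-button test in order and handed the job in at about 22 s: red pressed and seen to stay in, twisted free clockwise from one side, then green pressed fully in and let go. Red and green ended out in the pictures, but my last check on the loose things hit a script error, so I can't confirm by measurement that none of them moved.

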